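# Sweep the brass blanks through the gate

### The job

With the fingertips, sweep the three brass blanks across the white sorting board and through the narrow gate one at a time, so that each drops into the slot behind it before the next one follows. Only push them along the board, never pick them up, and leave the dark steel blank and everything else where they are.

Things in the scene. Friction and masses are not known exactly. Their poses are not given: they have to be found in the camera images.
- board: Fixed plywood sorting board with a level white top 85 mm above the table, x -160 to 126 mm, y +-160 mm. Origin on the table; +x points towards gate and slot, y along the fence, z up. Rims 8 mm high close its sides (inner faces y = +-154 mm) and the edge opposite the gate (x = -154 mm). The four discs start at x -86 to -54 mm, y -85 to 85 mm.
- gate (a point): Middle of the gate, level with the white top (board x 53 mm, y 0; axes as the board's): a 46 mm gap between two steel posts (8 mm diameter, 18 mm high) in a dark fence 16 mm high (faces at x 50 and 56 mm) across the whole board. The white top ends at x = 50 mm in the gate: a disc whose centre is pushed a few mm past that drops into the slot; fingers need not enter.
- slot (a point): Middle of the slot's open mouth, level with the white top (board x 78 mm, y 0; axes as the board's). The slot is a rectangular pit directly behind the gate, 56 mm along x (board x 50 to 106 mm), 90 mm along y, 79 mm deep, with a black rubber floor.
- brass1_center (a point): A bright brass blank: flat round disc, 32 mm diameter, 14 mm thick, about 0.1 kg, lying flat on the board; this point is the centre of the disc, half-way up (7 mm above its underside).
- brass2_center (a point): A bright brass blank: flat round disc, 32 mm diameter, 14 mm thick, about 0.1 kg, lying flat on the board; this point is the centre of the disc, half-way up (7 mm above its underside).
- brass3_center (a point): A bright brass blank: flat round disc, 32 mm diameter, 14 mm thick, about 0.1 kg, lying flat on the board; this point is the centre of the disc, half-way up (7 mm above its underside).
- steel_blank_center (a point): The dark steel blank, to be left on the board: flat round disc, 32 mm diameter, 14 mm thick, about 0.1 kg, lying flat on the board; this point is the centre of the disc, half-way up (7 mm above its underside).
- plug_gauge: A plug gauge standing on the board near one end of the fence: steel 20 mm diameter with a 14 mm blue grip, 44 mm tall; origin under its middle. Bystander.
- spacer: An aluminium spacer standing on the board near the other end of the fence, 22 mm diameter, 30 mm tall; origin under its middle. Bystander.
- oil_bottle: Yellow oil bottle on the table, 48 mm diameter, 110 mm tall, origin under its middle. Bystander.
- screw_jar: Amber jar with a steel lid on the table, 60 mm diameter, 70 mm tall, origin under its middle. Bystander.
- brush: Brush lying on the table right of the board; origin under its middle, x along it. Bystander.
- screwdriver: Screwdriver lying on the table right of the board; origin under its middle, x along it. Bystander.
- chuck_key: T-shaped steel chuck key lying on the table left of the board, bar 80 mm, stem 65 mm; origin under the bar's middle. Bystander.
Not all that is in view belongs to the job. Leave any blue or turquoise look-alike of the part that bears brass2_center alone. What is shaped like the part that bears brass1_center but red is not meant.

How it is judged (in metres and radians):
On the way, in this order (a step that is already met when the one before it is completed fails the run):
1. a first brass blank has dropped into the slot (((z of brass1_center in the frame of slot below -0.008 m and x of brass1_center in the frame of slot between -0.03 and 0.03 m and y of brass1_center in the frame of slot between -0.047 and 0.047 m) or (z of brass2_center in the frame of slot below -0.008 m and x of brass2_center in the frame of slot between -0.03 and 0.03 m and y of brass2_center in the frame of slot between -0.047 and 0.047 m) or (z of brass3_center in the frame of slot below -0.008 m and x of brass3_center in the frame of slot between -0.03 and 0.03 m and y of brass3_center in the frame of slot between -0.047 and 0.047 m))), for 0.3 s.
2. a second brass blank has dropped into the slot, after the first ((((z of brass1_center in the frame of slot below -0.008 m and x of brass1_center in the frame of slot between -0.03 and 0.03 m and y of brass1_center in the frame of slot between -0.047 and 0.047 m) and (z of brass2_center in the frame of slot below -0.008 m and x of brass2_center in the frame of slot between -0.03 and 0.03 m and y of brass2_center in the frame of slot between -0.047 and 0.047 m)) or ((z of brass1_center in the frame of slot below -0.008 m and x of brass1_center in the frame of slot between -0.03 and 0.03 m and y of brass1_center in the frame of slot between -0.047 and 0.047 m) and (z of brass3_center in the frame of slot below -0.008 m and x of brass3_center in the frame of slot between -0.03 and 0.03 m and y of brass3_center in the frame of slot between -0.047 and 0.047 m)) or ((z of brass2_center in the frame of slot below -0.008 m and x of brass2_center in the frame of slot between -0.03 and 0.03 m and y of brass2_center in the frame of slot between -0.047 and 0.047 m) and (z of brass3_center in the frame of slot below -0.008 m and x of brass3_center in the frame of slot between -0.03 and 0.03 m and y of brass3_center in the frame of slot between -0.047 and 0.047 m)))), for 0.3 s.
3. the third brass blank has dropped into the slot, after the second (z of each of brass1_center, brass2_center, brass3_center in the frame of slot below -0.008 m and x of brass1_center in the frame of slot between -0.03 and 0.03 m and y of brass1_center in the frame of slot between -0.047 and 0.047 m and x of brass2_center in the frame of slot between -0.03 and 0.03 m and y of brass2_center in the frame of slot between -0.047 and 0.047 m and x of brass3_center in the frame of slot between -0.03 and 0.03 m and y of brass3_center in the frame of slot between -0.047 and 0.047 m), for 0.3 s.
At the end, for the whole second after the job is handed in: All three brass blanks lie at rest in the slot, each centre at least 8 mm below the level of the board's top and within the slot's outline; the steel blank and every bystander are within 20 mm of where they started (all of step 3 and linear speed of each of brass1, brass2, brass3 below 0.02 m/s and distance of each of steel_blank_center, plug_gauge, spacer, oil_bottle, screw_jar, brush, screwdriver, chuck_key from where it was at the start of the episode below 0.02 m); the robot touches nothing.
It fails at once if a blank is lifted off the board (its centre rises more than 20 mm above the board's top) (z of any of brass1_center, brass2_center, brass3_center, steel_blank_center in the frame of gate above 0.02 m).
It fails at once if the steel blank is moved more than 20 mm (distance of steel_blank_center from where it was at the start of the episode above 0.02 m).
It fails at once if a bystander is moved more than 20 mm (distance of any of plug_gauge, spacer, oil_bottle, screw_jar, brush, screwdriver, chuck_key from where it was at the start of the episode above 0.02 m).
It also fails if it takes over 64 s, if anything falls off the work surface, if the arm or the gripper's body presses on something with over 40 N, if the wrist force passes 120 N, or if a joint passes its speed limit or range.

### The arm

A 6-joint arm with a two-finger parallel gripper is mounted at the origin on the work surface. World frame = base frame: x ahead of the robot, y to its left, z up, the work surface at z = 0. Lengths are in m, angles in degrees, forces in N, time in s.
With the tool pointing down it reaches from about 0.25 to 0.725 m from the base axis. Payload 9.7 kg.
Tool frame: the origin (TCP) lies at the very end of the fingers, on their centre line; the grasp point (between the pads) lies 19 mm behind it (bot.grip_depth is the distance from the TCP to the grasp point, in m); z points along the fingers, y is the line along which they close (so a half turn about z gives the same grasp; the last joint's range is limited). The gripper opens to 85 mm and grips with 20 to 120 N. Pads are 22 mm wide; open, the fingers measure 114 mm over their backs; the gripper's body (76 mm by 85 mm) begins 54 mm behind the grasp point. The pads swing forward as they close: fully open they stand 13 mm farther back than shut.
Start: joints at [-67.953, 4.979, 10.078, 95.1, 0, 90], TCP at [0.206, -0.51, 0.231] pointing down, gripper open.
Joint ranges: [-179.16, 179.16], [-48.56, 103.87], [-65.8, 70.77], [-126.05, 130.52], [-82.76, 87.17], [-180, 180]. Speed limits (degrees/s): [127.2, 127.2, 147.25, 180, 180, 180].

### API

Orientations are given as [roll, pitch, yaw] about the fixed x, y, z axes, in that order (R = Rz(yaw) Ry(pitch) Rx(roll)).
In Python, from workcell import bot gives the robot as it stands.
- The arm moves only by the tool play_rows, never from a script. Its argument "targets" is a list of rows, each a list of 3 entries, a list of its own where there are three numbers: the shift along the tool's x, y, z in mm, then the turn, a rotation vector about the tool's x, y, z in rad, then the closure, from -1 (fully open) to 1 (shut). A call has 1 to 20 rows; each row shifts and turns the commanded pose from where the row before left it, along the tool's axes as they then stand; what a row does not reach is not made up. A row lasts 1/10 s, in which the tool goes at most 50 mm and 8.59 degrees, less where a joint would pass 70% of its speed; a pose out of reach is approached as far as the arm can. A call with a gripper value outside its range is refused whole. The fingers move at their own pace and stop on an object; the grip force is fixed at half the most. Time passes only in rows, so rows that do not move let the fingers close. It gives the time, the measured TCP pose, the force, the opening and the grip force at its end, in the units of the state.
- bot.get_state(): the state, without advancing time (a new reading comes with each control period).
- bot.read_camera(name): name is "scene" or "top" or "wrist"; returns the picture (400x640x3 uint8, red, green, blue); there is no depth.
- bot.camera_model(name): a dict with "K" (3x3 intrinsics, pixels), "view" (4x4, takes a point from world to camera coordinates). Camera axes: x right, y down, z forward; pixel columns grow to the right and rows downward; lengths in m; the calibration is good to about 2 mm. The wrist camera is an equidistant fisheye: a pixel r from the principal point sees the ray r / f radians off the axis. A picture is of the moment at which its call begins: read the wrist's pose just before it. camera_model takes no time and is no camera call; for the wrist camera it gives the pose at the moment of the call.
- bot.finish_job(): hands the job in; it is judged then, once.
Trained networks look in the newest picture that a camera, given by its name, has taken for a name from the list of things; names that differ only in an ending like _2 or _b are one class to them, and where a whole thing is asked for, a point or a joint stands for the part that bears it (a point fixed in the world has none). Each returns a list of dicts, best first, with "score" (0 to 1); they miss things now and then, are a little off and sometimes report something else, mostly with a low value. They report only what shows in the picture. A call takes as long as a camera call. They do not tell look-alikes from the thing itself.
- bot.cut_out(camera, target): "mask" (400x640 bool, what is visible of it) and "pixel" ([column, row] in pixels, amid what is visible of it).
The state is a dict: "clock": time; "qpos": joint angles; "dq": joint speeds; "effort": joint torques, N m; "eef_pos": TCP position; "orientation": TCP orientation; "wrist_force": force on the tool from outside, world axes, zero at the start; "ft_torque": the same for the moment, N m; "gripper_width": finger opening in m; "finger_force": force on a finger pad.
Only numpy, scipy, OpenCV 4.12 (cv2) and the standard library are available. Lean on these libraries where they do the work, as an engineer would, in place of code of your own. Each camera call takes 0.05 s, during which the arm holds its last target. There are 200 camera calls.

## Working session

There is one attempt and no reset: what is moved stays moved. The work goes in short steps, Python scripts to look and compute and a tool call to move; the robot and the scene stay as the last step left them, time stands still between calls to the robot, and variables do not carry over. Pictures are saved under pics/ and viewed, at most 10 in all, crops included, and the job is handed in when it is done.

Besides the shell and the picture viewer there is one more tool, called after "Call:" in YAML: its name, and indented under it one key for each argument. play_rows: Moves the arm, as the interface text tells. Its arguments: {"type":"object","properties":{"targets":{"type":"array"}},"required":["targets"]}

```bash
ls; mkdir -p pics; cat > h.py <<'E'
import numpy as np, cv2
from workcell import bot
def ray(cam,px):
    m=bot.camera_model(cam);K=np.array(m["K"]);V=np.array(m["view"])
    d=np.array([(px[0]-K[0,2])/K[0,0],(px[1]-K[1,2])/K[1,1],1.])
    R=V[:3,:3];return -R.T@V[:3,3], R.T@d
def atz(cam,px,z):
    o,d=ray(cam,px);return o+d*(z-o[2])/d[2]
def proj(cam,p):
    m=bot.camera_model(cam);K=np.array(m["K"]);V=np.array(m["view"])
    c=V[:3,:3]@np.array(p)+V[:3,3];q=K@c;return q[:2]/q[2]
E
python3 - <<'E'
from h import *
for c in ["top","scene"]:
    im=bot.read_camera(c);cv2.imwrite(f"pics/{c}0.png",im[:,:,::-1])
    for t in ["board","brass1_center","steel_blank_center","plug_gauge","spacer"]:
        for r in bot.cut_out(c,t)[:6]:
            print(c,t,round(r["score"],2),np.round(r["pixel"],1),r["mask"].sum(),np.round(atz(c,r["pixel"],.092),3))
print(bot.get_state())
m=bot.camera_model("top");print(m)
E
```

```text
pics
top board 0.57 [306.8 173.6] 13432 [0.564 0.005 0.092]
top brass1_center 0.47 [313.5 259.8] 92 [ 0.344 -0.007  0.092]
top brass1_center 0.44 [328.1 202.1] 125 [ 0.489 -0.048  0.092]
top plug_gauge 0.67 [462.  248.3] 385 [ 0.364 -0.383  0.092]
top plug_gauge 0.51 [303.7 123.6] 67 [0.696 0.011 0.092]
top spacer 0.47 [291.  222.4] 56 [0.44  0.048 0.092]
scene board 0.66 [309.3 210.1] 7929 [0.602 0.032 0.092]
scene plug_gauge 0.42 [278.6 212.3] 48 [ 0.692 -0.005  0.092]
scene spacer 0.4 [353.5 197.3] 59 [0.45  0.052 0.092]
{'clock': 0.6, 'qpos': array([-6.79533047e+01,  4.97881234e+00,  1.00782908e+01,  9.50981489e+01,
       -5.71225024e-04,  8.99991175e+01]), 'dq': array([ 0.00776061,  0.06528306, -0.02714753,  0.05384298, -0.04414005,
        0.15893655]), 'effort': array([ 7.00634228e-04, -5.19820869e+01,  4.64692318e+01,  1.27506482e-03,
        2.07216124e-05,  1.32894024e-05]), 'eef_pos': array([ 0.20644919, -0.50979068,  0.23128567]), 'orientation': array([1.79998670e+02, 5.71245502e-04, 2.20475777e+01]), 'wrist_force': array([ 0.12043677,  0.5165604 , -0.5979818 ]), 'ft_torque': array([-0.02743057, -0.0270873 , -0.02147153]), 'finger_force': 0.0, 'gripper_width': 0.08515540342944955}
{'K': array([[503.12630686,   0.        , 321.50976485],
       [  0.        , 503.12630686, 199.2770884 ],
       [  0.        ,   0.        ,   1.        ]]), 'view': array([[-0.02396513, -0.99969058,  0.00666483, -0.0196812 ],
       [-0.99345127,  0.02306951, -0.11190342,  0.50452975],
       [ 0.11171504, -0.00930296, -0.99369674,  1.32016527],
       [ 0.        ,  0.        ,  0.        ,  1.        ]])}
```

```bash
python3 - <<'E'
import cv2
im=cv2.imread("pics/top0.png")[85:285,180:440];cv2.imwrite("pics/top0c.png",cv2.resize(im,(780,600),interpolation=cv2.INTER_CUBIC))
E
```

```text
(no output)
```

View pics/top0c.png

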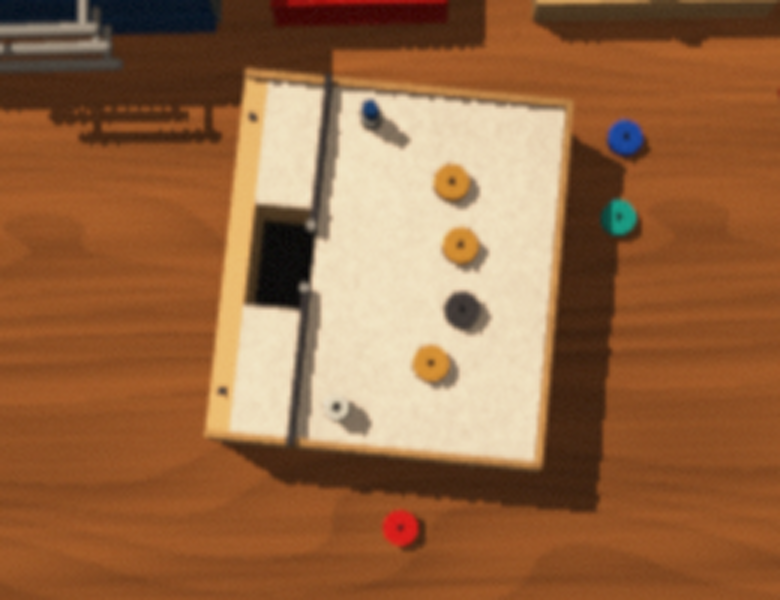

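View pics/top0.png

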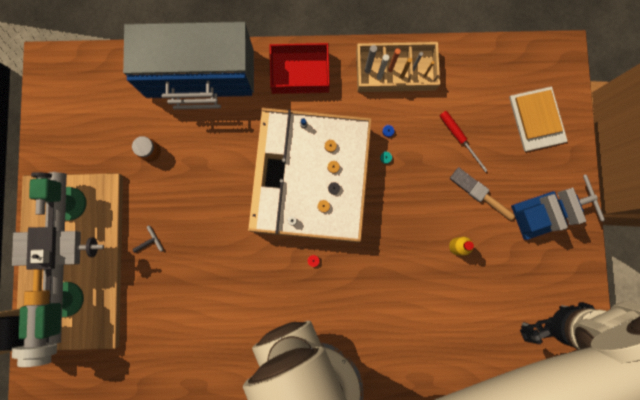

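The top view shows three brass discs at full-picture pixels ≈ (331,146), (334,167) and (324,206). The dark steel one is at (334,188), and the gate posts are at ≈ (284,160) and (281,181). The blue (389,131), turquoise (387,157) and red (314,261) discs lie on the table off the board, so they are look-alikes to leave alone. The crop already confirms this by colour.

```bash
python3 - <<'E'
from h import *
import json
from scipy.optimize import least_squares
im=cv2.imread("pics/top0.png");hsv=cv2.cvtColor(im,cv2.COLOR_BGR2HSV)
def f(c):return np.array([180+(c[0]-1)/3,85+(c[1]-1)/3])
# board pose from corners (rim top) and post tops
obs=[((247,70),(126,-160),.093),((573,102),(-160,-160),.093),((541,467),(-160,160),.093),((206,437),(126,160),.093),((311,226),(53,-27),.103),((304,288),(53,27),.103)]
W=np.array([atz("top",f(c),z)[:2] for c,_,z in obs]);B=np.array([b for _,b,_ in obs])/1e3
def T(p,b):
    c,s=np.cos(p[2]),np.sin(p[2]);return p[:2]+np.asarray(b)@np.array([[c,s],[-s,c]])
r=least_squares(lambda p:(T(p,B)-W).ravel(),[.55,0,1.5]);p=r.x
print("board",np.round(p,4),"yaw deg",np.degrees(p[2]));print("resid mm",np.round(r.fun.reshape(-1,2)*1e3,1))
D={}
for n,c,lo,hi in [("A",(452,183),(8,120,120),(25,255,255)),("B",(461,245),(8,120,120),(25,255,255)),("C",(432,363),(8,120,120),(25,255,255)),("S",(463,310),(0,0,0),(180,255,75))]:
    q=f(c);m=cv2.inRange(hsv,lo,hi);k=np.zeros_like(m);cv2.circle(k,tuple(int(round(v)) for v in q),9,255,-1)
    ys,xs=np.nonzero(m&k);u=(xs.mean(),ys.mean());w=atz("top",u,.096)[:2]
    c_,s=np.cos(p[2]),np.sin(p[2]);b=np.array([[c_,s],[-s,c_]])@(w-p[:2])
    D[n]=b.tolist();print(n,len(xs),np.round(u,1),np.round(atz("top",q,.099)[:2],4),"world",np.round(w,4),"board mm",np.round(b*1e3,1))
json.dump(dict(p=p.tolist(),D=D),open("cal.json","w"))
E
```

```text
board [0.5659 0.0136 1.4521] yaw deg 83.20162613041246
resid mm [[ 0.4  1.7]
 [ 1.3 -0.4]
 [-1.9 -0.5]
 [ 0.   1.6]
 [ 0.3 -1. ]
 [-0.2 -1.4]]
A 117 [330.3 145.5] [ 0.6341 -0.0569] world [ 0.6352 -0.057 ] board mm [-62.  -77.2]
B 115 [333.3 166.6] [ 0.5801 -0.0632] world [ 0.58   -0.0633] board mm [-74.7 -23.1]
C 119 [323.4 205.9] [ 0.4796 -0.036 ] world [ 0.4794 -0.0354] board mm [-58.9  80.1]
S 79 [333.7 188.2] [ 0.5241 -0.0634] world [ 0.5239 -0.0628] board mm [-80.8  32.6]
```

```bash
cat > plan.py <<'E'
from h import *
import json
C=json.load(open("cal.json"));p=np.array(C["p"]);BY=np.degrees(p[2])
def b2w(b):
    c,s=np.cos(p[2]),np.sin(p[2]);return p[:2]+np.array([[c,-s],[s,c]])@np.array(b)/1e3
def rows(start,poses,g):
    """start,poses: (x,y,z [m], yaw deg) -> rows in tool axes, each differenced from the rounded pose before"""
    cur=np.array(start,float);out=[]
    for q in poses:
        y=np.radians(cur[3]);d=(np.array(q[:3])-cur[:3])*1e3
        t=np.round([d[0]*np.cos(y)+d[1]*np.sin(y),d[0]*np.sin(y)-d[1]*np.cos(y),-d[2]],0)
        r=np.round(-np.radians((q[3]-cur[3]+180)%360-180),2)
        out.append([[int(v) for v in t],[0,0,float(r)],g])
        cur[:3]+=np.array([t[0]*np.cos(y)+t[1]*np.sin(y),t[0]*np.sin(y)-t[1]*np.cos(y),-t[2]])/1e3;cur[3]-=np.degrees(r)
    return out,cur
def now():
    s=bot.get_state();return [*s["eef_pos"],s["orientation"][2]]
def line(a,b,n,ease=True):
    a=np.array(a);b=np.array(b);return [a+(b-a)*k/n for k in range(1,n+1)]
def push(disc,lead=22,back=14,n=16,h0=None,end=(58,0)):
    d=np.array(disc);e=np.array(end,float);L=np.linalg.norm(e-d)
    if h0 is None: a=np.arctan2(e[1]*0-d[1],-8-d[0])
    else: a=np.radians(h0)
    P=[d,d+L*.3*np.array([np.cos(a),np.sin(a)]),e-np.array([L*.4,0]),e]
    res=[]
    st=d-(lead+back)*np.array([np.cos(a),np.sin(a)]);res.append((st,np.degrees(a)))
    st=d-lead*np.array([np.cos(a),np.sin(a)]);res.append((st,np.degrees(a)))
    for k in range(1,n+1):
        t=k/n;x=(1-t)**3*P[0]+3*t*(1-t)**2*P[1]+3*t*t*(1-t)*P[2]+t**3*P[3]
        v=3*(1-t)**2*(P[1]-P[0])+6*t*(1-t)*(P[2]-P[1])+3*t*t*(P[3]-P[2]);h=v/np.linalg.norm(v)
        res.append((x-lead*h,np.degrees(np.arctan2(h[1],h[0]))))
    return res
def world(b,z): return [*b2w(b[0]),z,BY+b[1]]
E
python3 - <<'E'
from plan import *
pp=push(C["D"]["B"]);print([ (np.round(b,0),round(h)) for b,h in pp])
o,c=rows(now(),line(now(),world(pp[0],.19),15),0.5);print(o,c)
E
```

```text
[(array([36., -0.]), 180), (array([22., -0.]), 180), (array([19., -0.]), 180), (array([18., -0.]), 179), (array([-25.,  -0.]), 0), (array([-24.,  -0.]), 0), (array([-21.,  -0.]), 0), (array([-17.,  -0.]), 0), (array([-13.,   0.]), 0), (array([-8.,  0.]), 0), (array([-3.,  0.]), 0), (array([3., 0.]), 0), (array([9., 0.]), 0), (array([15.,  0.]), 0), (array([21.,  0.]), 0), (array([26.,  0.]), 0), (array([31.,  0.]), 0), (array([36.,  0.]), 0)]
[[[36, -25, 3], [0, 0, -0.28], 0.5], [[43, -15, 3], [0, 0, -0.28], 0.5], [[44, -2, 2], [0, 0, -0.28], 0.5], [[43, 10, 3], [0, 0, -0.28], 0.5], [[39, 22, 3], [0, 0, -0.28], 0.5], [[31, 32, 3], [0, 0, -0.28], 0.5], [[22, 39, 2], [0, 0, -0.28], 0.5], [[9, 43, 3], [0, 0, -0.28], 0.5], [[-2, 45, 3], [0, 0, -0.28], 0.5], [[-15, 41, 3], [0, 0, -0.28], 0.5], [[-26, 37, 2], [0, 0, -0.28], 0.5], [[-35, 27, 3], [0, 0, -0.28], 0.5], [[-41, 17, 3], [0, 0, -0.29], 0.5], [[-44, 5, 3], [0, 0, -0.28], 0.5], [[-44, -8, 2], [0, 0, -0.28], 0.5]] [5.70128856e-01 4.94473783e-02 1.90285673e-01 2.63262809e+02]
```

Units slip: D is stored in metres.

```bash
sed -i 's/d=np.array(disc);e/d=np.array(disc)*1e3;e/' plan.py; python3 - <<'E'
from plan import *
for k in "BAC": print(k,[ (*[int(x) for x in b],round(h)) for b,h in push(C["D"][k])])
pp=push(C["D"]["B"])
o,c=rows(now(),line(now(),world(pp[0],.19),15),0.5);print(o,c)
E
```

```text
B [(-108, -34, 19), (-95, -30, 19), (-88, -27, 18), (-81, -24, 17), (-74, -22, 17), (-66, -19, 16), (-59, -17, 14), (-51, -15, 13), (-43, -12, 12), (-35, -10, 11), (-27, -8, 9), (-19, -6, 8), (-10, -5, 7), (-2, -3, 5), (7, -2, 4), (16, -1, 3), (26, 0, 1), (36, 0, 0)]
A [(-82, -106, 55), (-74, -95, 55), (-70, -88, 54), (-65, -81, 52), (-60, -73, 50), (-55, -66, 48), (-50, -59, 46), (-44, -52, 43), (-38, -45, 40), (-31, -38, 37), (-24, -32, 33), (-17, -25, 29), (-10, -20, 25), (-1, -14, 21), (6, -10, 16), (15, -5, 11), (25, -2, 5), (36, 0, 0)]
C [(-78, 110, -58), (-70, 98, -58), (-66, 91, -56), (-62, 84, -54), (-57, 76, -53), (-53, 69, -50), (-47, 61, -48), (-42, 54, -45), (-36, 47, -42), (-30, 40, -39), (-23, 33, -35), (-16, 27, -31), (-9, 21, -27), (-1, 15, -22), (7, 10, -17), (16, 6, -11), (25, 2, -6), (36, 0, 0)]
[[[34, -16, 3], [0, 0, -0.09], 0.5], [[35, -13, 3], [0, 0, -0.1], 0.5], [[36, -9, 2], [0, 0, -0.09], 0.5], [[37, -6, 3], [0, 0, -0.09], 0.5], [[37, -2, 3], [0, 0, -0.1], 0.5], [[38, 1, 3], [0, 0, -0.09], 0.5], [[37, 4, 2], [0, 0, -0.09], 0.5], [[36, 8, 3], [0, 0, -0.1], 0.5], [[36, 12, 3], [0, 0, -0.09], 0.5], [[34, 14, 3], [0, 0, -0.09], 0.5], [[33, 18, 2], [0, 0, -0.1], 0.5], [[31, 21, 3], [0, 0, -0.09], 0.5], [[29, 23, 3], [0, 0, -0.09], 0.5], [[27, 27, 3], [0, 0, -0.1], 0.5], [[24, 28, 2], [0, 0, -0.09], 0.5]] [ 5.87477888e-01 -9.87667063e-02  1.90285673e-01  1.02261669e+02]
```

Call:
play_rows:
  targets:
    - [[34, -16, 3], [0, 0, -0.09], 0.5]
    - [[35, -13, 3], [0, 0, -0.1], 0.5]
    - [[36, -9, 2], [0, 0, -0.09], 0.5]
    - [[37, -6, 3], [0, 0, -0.09], 0.5]
    - [[37, -2, 3], [0, 0, -0.1], 0.5]
    - [[38, 1, 3], [0, 0, -0.09], 0.5]
    - [[37, 4, 2], [0, 0, -0.09], 0.5]
    - [[36, 8, 3], [0, 0, -0.1], 0.5]
    - [[36, 12, 3], [0, 0, -0.09], 0.5]
    - [[34, 14, 3], [0, 0, -0.09], 0.5]
    - [[33, 18, 2], [0, 0, -0.1], 0.5]
    - [[31, 21, 3], [0, 0, -0.09], 0.5]
    - [[29, 23, 3], [0, 0, -0.09], 0.5]
    - [[27, 27, 3], [0, 0, -0.1], 0.5]
    - [[24, 28, 2], [0, 0, -0.09], 0.5]
    - [[0, 0, 0], [0, 0, 0], 0.5]
    - [[0, 0, 0], [0, 0, 0], 0.5]

```text
clock: 2.3
eef_pos: [0.5876, -0.0981, 0.1898]
orientation: [-179.9, -0.0, 102.3]
wrist_force: [0.5, 1.0, 0.1]
gripper_width: 0.0215
finger_force: 0.0
```

```bash
python3 - <<'E'
from plan import *
cv2.imwrite("pics/w1.png",bot.read_camera("wrist")[:,:,::-1])
m=bot.camera_model("wrist");K=np.array(m["K"]);V=np.array(m["view"])
def fp(P):
    c=V[:3,:3]@np.array(P)+V[:3,3];r=np.hypot(c[0],c[1]);th=np.arctan2(r,c[2]);return np.round([K[0,2]+K[0,0]*th*c[0]/r,K[1,2]+K[1,1]*th*c[1]/r],0)
for k in "ABCS": print(k,fp([*b2w(np.array(C["D"][k])*1e3),.099]))
for y in(-27,27): print(fp([*b2w((53,y)),.103]))
pp=push(C["D"]["B"])
ap,c=rows(now(),line(now(),world(pp[0],.089),4),.5);print(ap,c)
print(rows(c,[world(b,.089) for b in pp[1:]],.5))
E
```

```text
A [390. 158.]
B [319. 151.]
C [200.  92.]
S [248. 136.]
[380.  -3.]
[312. -26.]
[[[0, 0, 25], [0, 0, -0.0], 0.5], [[0, 0, 26], [0, 0, -0.0], 0.5], [[0, 0, 25], [0, 0, -0.0], 0.5], [[0, 0, 25], [0, 0, -0.0], 0.5]] [ 5.87311669e-01 -9.87712083e-02  8.91714873e-02  1.02243467e+02]
([[[14, 0, 0], [0, 0, -0.0], 0.5], [[8, 0, 0], [0, 0, 0.01], 0.5], [[7, 0, 0], [0, 0, 0.02], 0.5], [[8, 0, 0], [0, 0, 0.01], 0.5], [[8, -1, 0], [0, 0, 0.02], 0.5], [[8, 0, 0], [0, 0, 0.02], 0.5], [[8, 0, 0], [0, 0, 0.02], 0.5], [[8, -1, 0], [0, 0, 0.02], 0.5], [[8, 0, 0], [0, 0, 0.02], 0.5], [[8, -1, 0], [0, 0, 0.03], 0.5], [[9, 0, 0], [0, 0, 0.02], 0.5], [[9, 0, 0], [0, 0, 0.02], 0.5], [[9, -1, 0], [0, 0, 0.03], 0.5], [[9, 0, 0], [0, 0, 0.02], 0.5], [[9, -1, 0], [0, 0, 0.03], 0.5], [[10, 0, 0], [0, 0, 0.02], 0.5], [[10, 0, 0], [0, 0, 0.02], 0.5]], array([5.70613748e-01, 4.96379603e-02, 8.91714873e-02, 8.33358600e+01]))
```

View pics/w1.png

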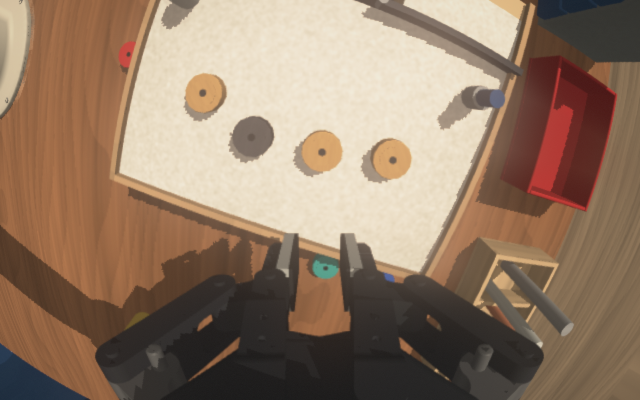

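The wrist view agrees with the calibration: brass at (322,152), (392,159) and (204,93), steel at (252,137), each within 4 px of prediction. Next I descend and push B part of the way.

Call:
play_rows:
  targets:
    - [[0, 0, 25], [0, 0, 0], 0.5]
    - [[0, 0, 26], [0, 0, 0], 0.5]
    - [[0, 0, 25], [0, 0, 0], 0.5]
    - [[0, 0, 25], [0, 0, 0], 0.5]
    - [[14, 0, 0], [0, 0, 0], 0.5]
    - [[8, 0, 0], [0, 0, 0.01], 0.5]
    - [[7, 0, 0], [0, 0, 0.02], 0.5]
    - [[8, 0, 0], [0, 0, 0.01], 0.5]
    - [[8, -1, 0], [0, 0, 0.02], 0.5]
    - [[8, 0, 0], [0, 0, 0.02], 0.5]
    - [[8, 0, 0], [0, 0, 0.02], 0.5]
    - [[8, -1, 0], [0, 0, 0.02], 0.5]
    - [[8, 0, 0], [0, 0, 0.02], 0.5]
    - [[8, -1, 0], [0, 0, 0.03], 0.5]
    - [[9, 0, 0], [0, 0, 0.02], 0.5]
    - [[0, 0, 0], [0, 0, 0], 0.5]

```text
clock: 3.95
eef_pos: [0.5707, -0.0054, 0.0901]
orientation: [179.9, -0.0, 91.4]
wrist_force: [-0.3, -0.5, -0.1]
gripper_width: 0.0215
finger_force: 0.0
```

```bash
python3 - <<'E'
from plan import *
cv2.imwrite("pics/w2.png",bot.read_camera("wrist")[:,:,::-1])
m=bot.camera_model("wrist");K=np.array(m["K"]);V=np.array(m["view"])
def fp(P):
    c=V[:3,:3]@np.array(P)+V[:3,3];r=np.hypot(c[0],c[1]);th=np.arctan2(r,c[2]);return np.round([K[0,2]+K[0,0]*th*c[0]/r,K[1,2]+K[1,1]*th*c[1]/r],0)
for y in(-27,27): print("post",fp([*b2w((53,y)),.103]))
n=now();y=np.radians(n[3])
for L in (18,22,26): print(L,fp([n[0]+L/1e3*np.cos(y),n[1]+L/1e3*np.sin(y),.099]))
print(n, bot.get_state()["wrist_force"])
pp=push(C["D"]["B"]);print(rows(n,[world(b,.089) for b in pp[12:]],.5))
E
```

```text
post [390. 118.]
post [262.  99.]
18 [318. 225.]
22 [318. 218.]
26 [318. 209.]
[np.float64(0.5706728419388876), np.float64(-0.005919324723580261), np.float64(0.08996413613544132), np.float64(91.43156808873452)] [ 0.36098272  0.03543421 -0.00146255]
([[[8, -1, 1], [0, 0, 0.03], 0.5], [[9, 0, 0], [0, 0, 0.02], 0.5], [[9, -1, 0], [0, 0, 0.02], 0.5], [[10, 0, 0], [0, 0, 0.03], 0.5], [[9, 0, 0], [0, 0, 0.02], 0.5], [[10, -1, 0], [0, 0, 0.02], 0.5]], array([5.69821554e-01, 4.90896050e-02, 8.89641361e-02, 8.34101590e+01]))
```

View pics/w2.png

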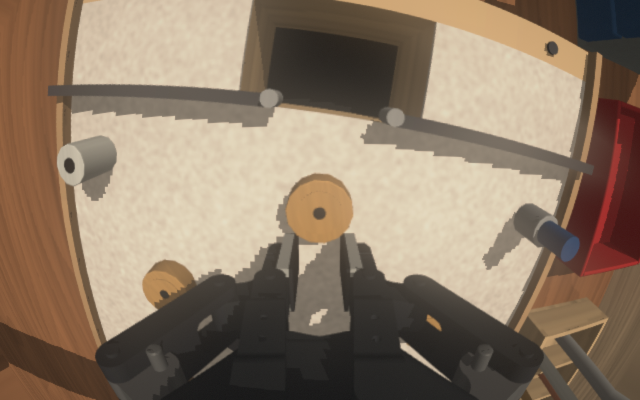

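The disc at (319,213) sits centred between both fingertips. The posts at (395,117) and (269,98) show the gate is about 2.5 mm further to board −y than I fitted, so I correct for that.

Call:
play_rows:
  targets:
    - [[8, 0, 1], [0, 0, 0.03], 0.5]
    - [[9, 0, 0], [0, 0, 0.02], 0.5]
    - [[9, 0, 0], [0, 0, 0.02], 0.5]
    - [[10, 0, 0], [0, 0, 0.03], 0.5]
    - [[9, 0, 0], [0, 0, 0.02], 0.5]
    - [[10, 0, 0], [0, 0, 0.02], 0.5]
    - [[0, 0, 0], [0, 0, 0], 0.5]
    - [[0, 0, 0], [0, 0, 0], 0.5]
    - [[0, 0, 0], [0, 0, 0], 0.5]

```text
clock: 4.9
eef_pos: [0.5728, 0.0481, 0.0884]
orientation: [180.0, 0.0, 83.4]
wrist_force: [0.5, 0.6, 0.6]
gripper_width: 0.0213
finger_force: 0.0
```

```bash
python3 - <<'E'
from plan import *
cv2.imwrite("pics/w3.png",bot.read_camera("wrist")[:,:,::-1])
C["p"][0:2]=list(b2w((0,-2.5)));json.dump(C,open("cal.json","w"))
n=now();print(n)
E
python3 - <<'E'
from plan import *
d=np.array(C["D"]["A"])+[0,.001]
pp=push(d,lead=24);n=now();y=np.radians(n[3])
up=[n[0]-.02*np.cos(y),n[1]-.02*np.sin(y),.14,n[3]]
o,c=rows(n,line(n,up,2)+line(up,world(pp[0],.14),8)+line(world(pp[0],.14),world(pp[0],.0885),2),.5);print(o)
o,c=rows(c,[world(b,.0885) for b in pp[1:]],.5);print(o,c)
E
```

```text
[np.float64(0.572792890086562), np.float64(0.04808230996826213), np.float64(0.08833649866838873), np.float64(83.35064913990077)]
[[[-10, 0, -26], [0, 0, -0.0], 0.5], [[-10, 0, -26], [0, 0, -0.0], 0.5], [[-12, 13, 0], [0, 0, -0.12], 0.5], [[-14, 12, 0], [0, 0, -0.12], 0.5], [[-16, 10, 0], [0, 0, -0.12], 0.5], [[-16, 8, 0], [0, 0, -0.12], 0.5], [[-17, 6, 0], [0, 0, -0.12], 0.5], [[-18, 4, 0], [0, 0, -0.11], 0.5], [[-18, 2, 0], [0, 0, -0.12], 0.5], [[-18, 0, 0], [0, 0, -0.12], 0.5], [[0, 0, 26], [0, 0, -0.0], 0.5], [[0, 0, 26], [0, 0, -0.0], 0.5]]
[[[14, 0, 0], [0, 0, -0.0], 0.5], [[8, 0, 0], [0, 0, 0.02], 0.5], [[8, -1, 0], [0, 0, 0.03], 0.5], [[9, -1, 0], [0, 0, 0.03], 0.5], [[9, 0, 0], [0, 0, 0.04], 0.5], [[9, -1, 0], [0, 0, 0.04], 0.5], [[9, -1, 0], [0, 0, 0.05], 0.5], [[9, -1, 0], [0, 0, 0.05], 0.5], [[9, -1, 0], [0, 0, 0.05], 0.5], [[10, -1, 0], [0, 0, 0.07], 0.5], [[9, -2, 0], [0, 0, 0.07], 0.5], [[9, -1, 0], [0, 0, 0.07], 0.5], [[10, -2, 0], [0, 0, 0.08], 0.5], [[10, -1, 0], [0, 0, 0.08], 0.5], [[10, -2, 0], [0, 0, 0.09], 0.5], [[10, -2, 0], [0, 0, 0.09], 0.5], [[10, -1, 0], [0, 0, 0.09], 0.5]] [5.72737004e-01 4.66262913e-02 8.83364987e-02 8.33506491e+01]
```

View pics/w3.png

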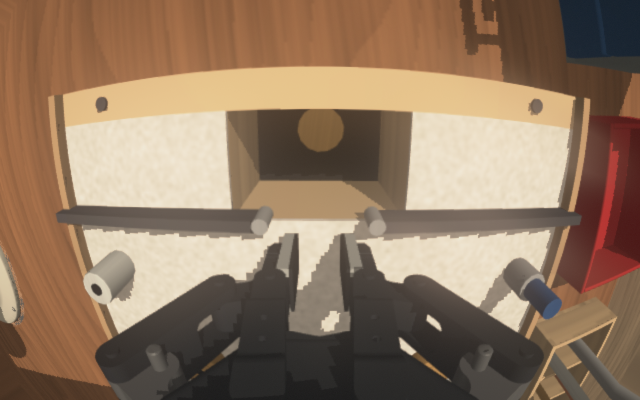

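B lies in the slot at (320,130), and the fingertips are centred between the posts. Next is A, the disc at (331,146) in the top view.

Call:
play_rows:
  targets:
    - [[-10, 0, -26], [0, 0, 0], 0.5]
    - [[-10, 0, -26], [0, 0, 0], 0.5]
    - [[-12, 13, 0], [0, 0, -0.12], 0.5]
    - [[-14, 12, 0], [0, 0, -0.12], 0.5]
    - [[-16, 10, 0], [0, 0, -0.12], 0.5]
    - [[-16, 8, 0], [0, 0, -0.12], 0.5]
    - [[-17, 6, 0], [0, 0, -0.12], 0.5]
    - [[-18, 4, 0], [0, 0, -0.11], 0.5]
    - [[-18, 2, 0], [0, 0, -0.12], 0.5]
    - [[-18, 0, 0], [0, 0, -0.12], 0.5]
    - [[0, 0, 0], [0, 0, 0], 0.5]
    - [[0, 0, 26], [0, 0, 0], 0.5]
    - [[0, 0, 26], [0, 0, 0], 0.5]

```text
clock: 6.25
eef_pos: [0.6649, -0.0823, 0.0885]
orientation: [179.9, 0.1, 137.6]
wrist_force: [-0.0, -0.0, -1.2]
gripper_width: 0.0213
finger_force: 0.0
```

Call:
play_rows:
  targets:
    - [[14, 0, 0], [0, 0, 0], 0.5]
    - [[8, 0, 0], [0, 0, 0.02], 0.5]
    - [[8, -1, 0], [0, 0, 0.03], 0.5]
    - [[9, -1, 0], [0, 0, 0.03], 0.5]
    - [[9, 0, 0], [0, 0, 0.04], 0.5]
    - [[9, -1, 0], [0, 0, 0.04], 0.5]
    - [[9, -1, 0], [0, 0, 0.05], 0.5]
    - [[9, -1, 0], [0, 0, 0.05], 0.5]
    - [[9, -1, 0], [0, 0, 0.05], 0.5]
    - [[10, -1, 0], [0, 0, 0.07], 0.5]
    - [[9, -2, 0], [0, 0, 0.07], 0.5]
    - [[9, -1, 0], [0, 0, 0.07], 0.5]
    - [[0, 0, 0], [0, 0, 0], 0.5]

```text
clock: 7.55
eef_pos: [0.5873, 0.0002, 0.0888]
orientation: [180.0, -0.0, 107.9]
wrist_force: [0.6, 0.4, -0.1]
gripper_width: 0.0214
finger_force: 0.0
```

```bash
python3 - <<'E'
from plan import *
cv2.imwrite("pics/w4.png",bot.read_camera("wrist")[:,:,::-1])
d=np.array(C["D"]["A"])+[0,.001]
pp=push(d,lead=24);n=now();print(n)
o,c=rows(n,[world(b,.0885) for b in pp[13:]],.5);print(o,c)
E
```

```text
[np.float64(0.5876763736607514), np.float64(-0.00024916581961109246), np.float64(0.08876238579135759), np.float64(108.03449725891353)]
[[[9, -2, 0], [0, 0, 0.08], 0.5], [[10, -1, 0], [0, 0, 0.08], 0.5], [[10, -2, 0], [0, 0, 0.09], 0.5], [[10, -2, 0], [0, 0, 0.09], 0.5], [[10, -1, 0], [0, 0, 0.09], 0.5]] [5.72781818e-01 4.66264265e-02 8.87623858e-02 8.33973121e+01]
```

View pics/w4.png

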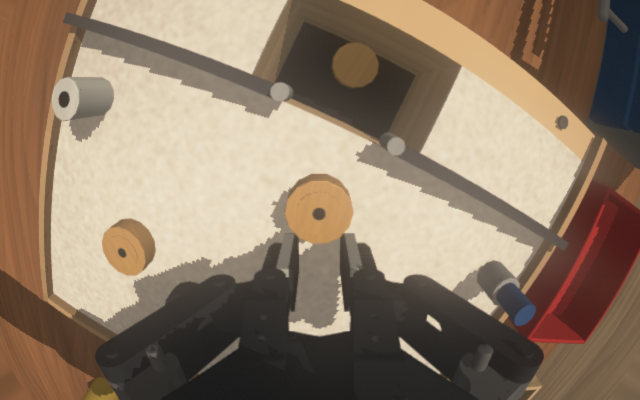

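A, at (319,213), is held centred and is heading between the posts at (281,92) and (396,146).

Call:
play_rows:
  targets:
    - [[9, -2, 0], [0, 0, 0.08], 0.5]
    - [[10, -1, 0], [0, 0, 0.08], 0.5]
    - [[10, -2, 0], [0, 0, 0.09], 0.5]
    - [[10, -2, 0], [0, 0, 0.09], 0.5]
    - [[10, -1, 0], [0, 0, 0.09], 0.5]
    - [[2, 0, 0], [0, 0, 0], 0.5]
    - [[0, 0, 0], [0, 0, 0], 0.5]
    - [[0, 0, 0], [0, 0, 0], 0.5]
    - [[0, 0, 0], [0, 0, 0], 0.5]

```text
clock: 8.5
eef_pos: [0.5734, 0.0477, 0.0883]
orientation: [180.0, 0.0, 83.4]
wrist_force: [0.0, -0.4, 0.0]
gripper_width: 0.0211
finger_force: 0.0
```

```bash
python3 - <<'E'
from plan import *
cv2.imwrite("pics/w5.png",bot.read_camera("wrist")[:,:,::-1])
d=np.array(C["D"]["C"])
pp=push(d,lead=24);n=now();y=np.radians(n[3]);print(n)
up=[n[0]-.02*np.cos(y),n[1]-.02*np.sin(y),.14,n[3]]
o,c=rows(n,line(n,up,2)+line(up,world(pp[0],.14),8)+line(world(pp[0],.14),world(pp[0],.0885),2),.5);print(o)
o,c=rows(c,[world(b,.0885) for b in pp[1:]],.5);print(o,c)
E
```

```text
[np.float64(0.5733593320822447), np.float64(0.04778583855171664), np.float64(0.08824624180922915), np.float64(83.38733946760637)]
[[[-10, 0, -26], [0, 0, -0.0], 0.5], [[-10, 0, -26], [0, 0, -0.0], 0.5], [[-12, -14, 0], [0, 0, 0.13], 0.5], [[-13, -13, 0], [0, 0, 0.12], 0.5], [[-15, -11, 0], [0, 0, 0.13], 0.5], [[-16, -8, 0], [0, 0, 0.12], 0.5], [[-17, -7, 0], [0, 0, 0.13], 0.5], [[-18, -5, 0], [0, 0, 0.13], 0.5], [[-18, -2, 0], [0, 0, 0.12], 0.5], [[-19, 0, 0], [0, 0, 0.13], 0.5], [[0, 0, 26], [0, 0, -0.0], 0.5], [[0, 0, 26], [0, 0, -0.0], 0.5]]
[[[14, 0, 0], [0, 0, -0.0], 0.5], [[8, 1, 0], [0, 0, -0.03], 0.5], [[9, 0, 0], [0, 0, -0.03], 0.5], [[9, 1, 0], [0, 0, -0.03], 0.5], [[8, 1, 0], [0, 0, -0.04], 0.5], [[10, 0, 0], [0, 0, -0.04], 0.5], [[9, 1, 0], [0, 0, -0.05], 0.5], [[9, 1, 0], [0, 0, -0.05], 0.5], [[9, 2, 0], [0, 0, -0.06], 0.5], [[10, 1, 0], [0, 0, -0.06], 0.5], [[9, 1, 0], [0, 0, -0.08], 0.5], [[9, 2, 0], [0, 0, -0.07], 0.5], [[10, 1, 0], [0, 0, -0.09], 0.5], [[10, 2, 0], [0, 0, -0.09], 0.5], [[10, 2, 0], [0, 0, -0.09], 0.5], [[10, 2, 0], [0, 0, -0.1], 0.5], [[10, 1, 0], [0, 0, -0.1], 0.5]] [5.71884496e-01 4.68536384e-02 8.82462418e-02 8.33873395e+01]
```

View pics/w5.png

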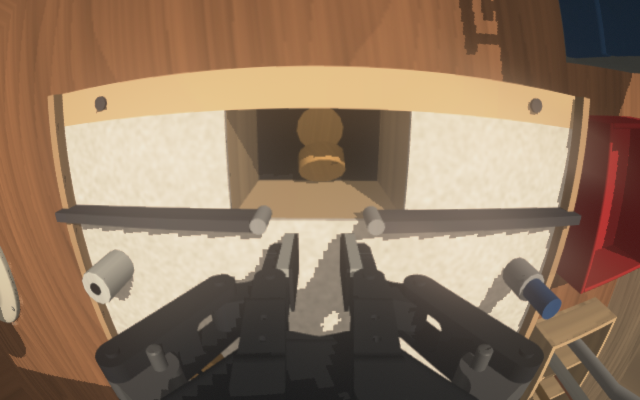

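Both lie deep in the slot, at (320,128) and (322,162). Now C, the disc at (324,206) in the top view.

Call:
play_rows:
  targets:
    - [[-10, 0, -26], [0, 0, 0], 0.5]
    - [[-10, 0, -26], [0, 0, 0], 0.5]
    - [[-12, -14, 0], [0, 0, 0.13], 0.5]
    - [[-13, -13, 0], [0, 0, 0.12], 0.5]
    - [[-15, -11, 0], [0, 0, 0.13], 0.5]
    - [[-16, -8, 0], [0, 0, 0.12], 0.5]
    - [[-17, -7, 0], [0, 0, 0.13], 0.5]
    - [[-18, -5, 0], [0, 0, 0.13], 0.5]
    - [[-18, -2, 0], [0, 0, 0.12], 0.5]
    - [[-19, 0, 0], [0, 0, 0.13], 0.5]
    - [[0, 0, 0], [0, 0, 0], 0.5]
    - [[0, 0, 26], [0, 0, 0], 0.5]
    - [[0, 0, 26], [0, 0, 0], 0.5]

```text
clock: 9.85
eef_pos: [0.4483, -0.0518, 0.0884]
orientation: [179.9, -0.1, 25.7]
wrist_force: [0.7, -0.1, -0.2]
gripper_width: 0.0213
finger_force: 0.0
```

Call:
play_rows:
  targets:
    - [[14, 0, 0], [0, 0, 0], 0.5]
    - [[8, 1, 0], [0, 0, -0.03], 0.5]
    - [[9, 0, 0], [0, 0, -0.03], 0.5]
    - [[9, 1, 0], [0, 0, -0.03], 0.5]
    - [[8, 1, 0], [0, 0, -0.04], 0.5]
    - [[10, 0, 0], [0, 0, -0.04], 0.5]
    - [[9, 1, 0], [0, 0, -0.05], 0.5]
    - [[9, 1, 0], [0, 0, -0.05], 0.5]
    - [[9, 2, 0], [0, 0, -0.06], 0.5]
    - [[10, 1, 0], [0, 0, -0.06], 0.5]
    - [[9, 1, 0], [0, 0, -0.08], 0.5]
    - [[9, 2, 0], [0, 0, -0.07], 0.5]
    - [[0, 0, 0], [0, 0, 0], 0.5]

```text
clock: 11.15
eef_pos: [0.546, 0.0057, 0.0882]
orientation: [180.0, -0.0, 56.6]
wrist_force: [-0.3, 0.0, 0.0]
gripper_width: 0.0212
finger_force: 0.0
```

```bash
python3 - <<'E'
from plan import *
cv2.imwrite("pics/w6.png",bot.read_camera("wrist")[:,:,::-1])
pp=push(np.array(C["D"]["C"]),lead=24);n=now();print(n)
o,c=rows(n,[world(b,.0885) for b in pp[13:]],.5);print(o,c)
E
```

```text
[np.float64(0.545476023010102), np.float64(0.005298008769666574), np.float64(0.0881492820087609), np.float64(56.45628535489221)]
[[[9, 2, 0], [0, 0, -0.09], 0.5], [[10, 1, 0], [0, 0, -0.09], 0.5], [[10, 2, 0], [0, 0, -0.09], 0.5], [[10, 2, 0], [0, 0, -0.1], 0.5], [[10, 2, 0], [0, 0, -0.1], 0.5]] [5.72627640e-01 4.66438937e-02 8.81492820e-02 8.33853017e+01]
```

View pics/w6.png

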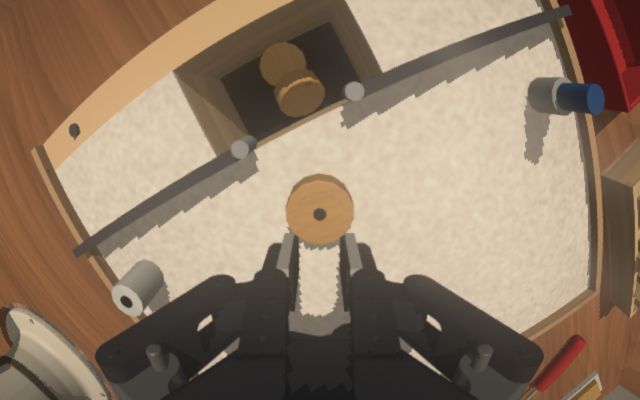

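C, at (319,213), is centred and on course between the posts at (241,149) and (354,92). I finish the push, then raise the arm clear.

Call:
play_rows:
  targets:
    - [[9, 2, 0], [0, 0, -0.09], 0.5]
    - [[10, 1, 0], [0, 0, -0.09], 0.5]
    - [[10, 2, 0], [0, 0, -0.09], 0.5]
    - [[10, 2, 0], [0, 0, -0.1], 0.5]
    - [[10, 2, 0], [0, 0, -0.1], 0.5]
    - [[2, 0, 0], [0, 0, 0], 0.5]
    - [[0, 0, 0], [0, 0, 0], 0.5]
    - [[0, 0, 0], [0, 0, 0], 0.5]
    - [[0, 0, 0], [0, 0, 0], 0.5]
    - [[-10, 0, -20], [0, 0, 0], 0.5]
    - [[-10, 0, -30], [0, 0, 0], 0.5]
    - [[0, 0, -30], [0, 0, 0], 0.5]
    - [[0, 0, 0], [0, 0, 0], 0.5]
    - [[0, 0, 0], [0, 0, 0], 0.5]

```text
clock: 12.6
eef_pos: [0.5704, 0.0279, 0.1688]
orientation: [179.9, -0.0, 83.3]
wrist_force: [0.1, -0.2, -0.6]
gripper_width: 0.0212
finger_force: 0.0
```

```bash
python3 - <<'E'
from plan import *
im=bot.read_camera("wrist")[:,:,::-1];cv2.imwrite("pics/w7.png",im)
E
```

```text
(no output)
```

View pics/w7.png

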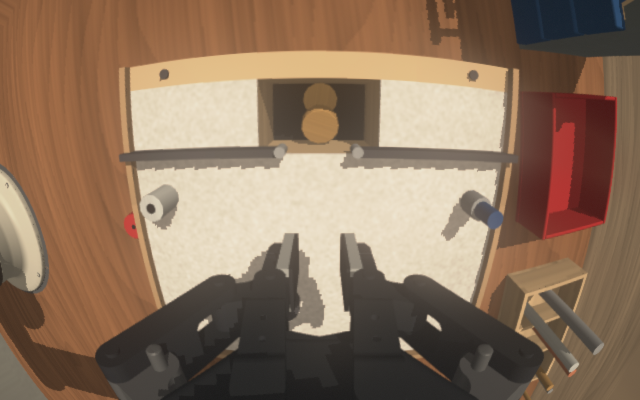

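All three brass discs are in the slot, with a stack at (320,126) and another disc at (320,98). No brass is left on the visible part of the board, and the spacer and gauge are in place. The arm is clear, so I hand in.

```bash
python3 -c "
from workcell import bot
print(bot.finish_job())"
```

```text
the job is handed in; nothing more can be done
None
```

I swept the three brass blanks through the gate one at a time; the last picture shows all three in the slot. The steel blank was hidden under the gripper there, but no push went near it. I handed the job in with the arm clear, at about 12.7 s of the 64 s allowed, and it returned no verdict.

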